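# Free the incubator's lid seal and hold the lid open

## Task

The lid seal of the small white incubator box sticks: take the orange seal pick out of its grey stand, put its tip down into the groove along the front edge of the lid beside the green dot, and with the lid shut run the tip slowly (about 4 cm a second) along inside the groove to the red dot. Put the pick back upright in its stand, fully seated, and let go of it. Then lift the blue lid, which has a steel bar handle, to 45 degrees and finish while still holding it there (it falls shut when let go); do not disturb the other things on the bench.

Things in the scene. Friction and masses are not known exactly. Their poses are not given: they have to be found in the camera images.
- incubator: White box fixed to the bench, 170 x 190 x 85 mm (x, y, z), with a hinged blue lid in its top. Origin: centre of its underside; x points from the front (display, groove) to the hinge at the back, y to the left as seen from the front, z up. Front rim and shut lid are flush at z = 85 mm; between them the seal groove runs along y at x = -49 mm, 12 mm wide, closed at y = +-82 mm.
- groove_green (a point): Start of the run: middle of the groove's black floor beside the green dot, at incubator (-49, 60, 77) mm. The groove is 8 mm deep; the tip is in it when 2 mm or more below the flush top. The dot itself is on the rim, 17 mm nearer the front.
- groove_red (a point): Finish of the run: middle of the groove's floor beside the red dot, at incubator (-49, -60, 77) mm.
- lid (a joint): Angle of the lid about its hinge in rad: 0 shut, grows as it opens, stop at 1.3. 45 degrees = 0.785. The lid weighs about 0.35 kg and falls shut from every angle; the seal itself offers no resistance.
- lid_hinge (a point): Point on the lid's hinge axis, at incubator (80, 0, 80) mm; the axis runs along the incubator's y. The lid is 10 mm thick and 172 mm wide; its front edge is 123 mm from the axis.
- lid_handle (a point): Middle of the lid's bar handle: round steel bar 12 mm in diameter, parallel to the hinge, free for 74 mm between its posts, centre line 36 mm above the lid's top. Lid shut: at incubator (-28, 0, 121) mm, 108 mm in front of and 41 mm above the hinge axis. Pinch it from above, fingers closing along incubator x; it turns between the fingers as the lid rises, so the gripper can stay pointing down.
- pick: Loose orange seal pick, 112 mm long, about 60 g, standing tip down in the stand. Origin at the tip, z along it to the grip end. From the tip up: steel point 5 mm in diameter to 18 mm, steel shank 9 mm in diameter to 45 mm, collar 28 mm in diameter from 45 to 50 mm, round grip 14 mm in diameter from 50 to 112 mm (grasp here from above).
- pick_tip (a point): The pick's tip (same point as the pick's origin).
- stand: Grey block fixed to the bench, 64 x 64 x 60 mm. Origin: centre of its underside, z up. An upright hole 21 mm in diameter, 54 mm deep with a small chamfer, in the middle of its top. The seated pick's collar rests on the top (z = 60 mm), so its tip is then 15 mm above the bench.
- dropper: Bystander: small white dropper bottle, 26 x 26 x 60 mm, origin at the middle of its underside.
- reagent: Bystander: brown bottle with white cap, 48 x 48 x 97 mm, origin at the middle of its underside.
- tape: Bystander: roll of beige tape lying flat, 82 x 82 x 18 mm, origin at the middle of its underside.
- timer: Bystander: white timer with green dial, 62 x 62 x 31 mm, origin at the middle of its underside.
- marker: Bystander: white and black marker pen lying down, 17 x 128 x 17 mm, origin at the middle of its underside.
Things that resemble listed ones, but are neither listed nor needed, are in the scene too. Several things have the shape of the stand; the one meant has the colours described above.

How it is judged:
By the outcome, as a careful person would: the job done as asked, in the order asked, and still so for the second after the job is handed in, while the arm keeps its last pose, push and grip.
It also fails if it takes over 54 s, if anything falls off the work surface, if the arm or the gripper's body presses on something with over 40 N, if the wrist force passes 120 N, or if a joint passes its speed limit or range.

## Robot

A 6-joint arm with a two-finger parallel gripper is mounted at the origin on a cart in front of the work surface, level with it; the furniture and walls round the work are solid. World frame = base frame: x ahead of the robot, y to its left, z up, the work surface at z = 0. Lengths are in m, angles in rad, forces in N, time in s.
With the tool pointing down it reaches from about 0.35 to 0.775 m from the base axis. Payload 5.5 kg.
Tool frame: the origin (TCP) lies at the very end of the fingers, on their centre line; the grasp point (between the pads) lies 19 mm behind it; z points along the fingers, y is the line along which they close (so a half turn about z gives the same grasp; the last joint's range is limited). The gripper opens to 85 mm and grips with 20 to 120 N. Pads are 22 mm wide; open, the fingers measure 114 mm over their backs; the gripper's body (76 mm by 85 mm) begins 54 mm behind the grasp point. The pads swing forward as they close: fully open they stand 13 mm farther back than shut.
Start: joints at [-1.328, 0.313, 0.046, 1.304, 0, 1.431], TCP at [0.215, -0.533, 0.231] pointing down, gripper open.
Joint ranges: [-2.76, 2.76], [-0.86, 1.69], [-1.03, 1.26], [-2.2, 2.34], [-1.47, 1.5], [-3.14, 3.14]. Speed limits (rad/s): [2.57, 2.57, 3.14, 3.14, 3.14, 3.14].

## Interface

Orientations are given as a unit quaternion [w, x, y, z].
In Python, from workcell import get_state, read_camera, hand_in gives the robot as it stands.
- The arm moves only by the tool send_rows, never from a script. Its argument "increments" is a list of rows, each an object of numbers: "dx", "dy", "dz": the shift along the world's x, y, z in units of 25 mm (1.0 is 25 mm); "roll": the turn about the world's z in units of 8 degrees (1.0 is 8 degrees); "claw": the opening, from -1 (shut) to 1 (fully open). In form: [{"dx": .., "dy": .., "dz": .., "roll": .., "claw": ..}, ...]. A call has exactly 5 rows; each row is the pose to reach, as a shift and turn from the pose commanded when the call began; what a row does not reach only later rows make up. A row lasts 1/8 s, in which the tool goes at most 62.5 mm and 10.7 degrees, less where a joint would pass 70% of its speed; a pose out of reach is approached as far as the arm can. A call with a gripper value outside its range is refused whole. The fingers move at their own pace and stop on an object; "grip_force" is the grip in N (left out, the last holds). Time passes only in rows, so rows that repeat a pose let the fingers close, or fill a call up. It gives the time, the measured TCP pose, the force, the opening and the grip force at its end, in the units of the state.
- get_state(): the state, without advancing time (a new reading comes with each control period).
- read_camera(name): name is "side" or "top" or "wrist"; returns a dict with "image" (384x512x3 uint8, blue, green, red), "fx", "fy", "cx", "cy" (pixels), "dist_coeffs" ([k1, k2, p1, p2, k3] as OpenCV has them; the pictures are not rectified), "world_to_cam" (4x4, takes a point from world to camera coordinates). Camera axes: x right, y up, looking along -z (the intrinsics and any distortion apply to the point x, -y, -z); pixel columns grow to the right and rows downward; lengths in m; the calibration is good to about 2 mm. A picture is of the moment at which its call begins. There is no depth.
- hand_in(): hands the job in; it is judged then, once.
The state is a dict: "clock": time; "joint_pos": joint angles; "qvel": joint speeds; "tau": joint torques, N m; "tcp_pos": TCP position; "orientation": TCP orientation; "wrist_force": force on the tool from outside, world axes, zero at the start; "ft_torque": the same for the moment, N m; "finger_gap": finger opening in m; "grip_force": force on a finger pad.
Only numpy, scipy, OpenCV 4.12 (cv2) and the standard library are available. Lean on these libraries where they do the work, as an engineer would, in place of code of your own. Each camera call takes 0.05 s, during which the arm holds its last target. There are 200 camera calls.

## Working session

There is one attempt and no reset: what is moved stays moved. The work goes in short steps, Python scripts to look and compute and a tool call to move; the robot and the scene stay as the last step left them, time stands still between calls to the robot, and variables do not carry over. Pictures are saved under pics/ and viewed, at most 10 in all, crops included, and the job is handed in when it is done.

Besides the shell and the picture viewer there is one more tool, called after "Call:" in YAML: its name, and indented under it one key for each argument. send_rows: Moves the arm, as the interface text tells. Its arguments: {"type":"object","properties":{"increments":{"type":"array","items":{"type":"object","properties":{"dx":{"type":"number"},"dy":{"type":"number"},"dz":{"type":"number"},"roll":{"type":"number"},"claw":{"type":"number"}}}},"grip_force":{"type":"number"}},"required":["increments"]}

```bash
mkdir -p pics; ls; cat > h.py <<'E'
import numpy as np,cv2
from workcell import get_state,read_camera,hand_in
def ray(c,uv):
    K=np.array([[c['fx'],0,c['cx']],[0,c['fy'],c['cy']],[0,0,1.]])
    p=cv2.undistortPoints(np.array(uv,float).reshape(-1,1,2),K,np.array(c['dist_coeffs'],float)).reshape(-1,2)
    d=np.c_[p[:,0],-p[:,1],-np.ones(len(p))]
    M=np.array(c['world_to_cam']);R=M[:3,:3];o=-R.T@M[:3,3]
    return o,d@R
def onz(c,uv,z):
    o,d=ray(c,uv); return o+d*((z-o[2])/d[:,2])[:,None]
def proj(c,P):
    K=np.array([[c['fx'],0,c['cx']],[0,c['fy'],c['cy']],[0,0,1.]])
    M=np.array(c['world_to_cam']);q=np.atleast_2d(P)@M[:3,:3].T+M[:3,3]
    return cv2.projectPoints((q*[1,-1,-1]).reshape(-1,1,3),np.zeros(3),np.zeros(3),K,np.array(c['dist_coeffs'],float))[0].reshape(-1,2)
E
python3 - <<'E'
from h import *
import pickle
cs={n:read_camera(n) for n in('side','top','wrist')}
pickle.dump(cs,open('c0.pkl','wb'))
cv2.imwrite('pics/a.png',cv2.resize(cs['top']['image'],(768,576),interpolation=cv2.INTER_CUBIC))
cv2.imwrite('pics/b.png',cv2.resize(cs['side']['image'],(768,576),interpolation=cv2.INTER_CUBIC))
print(get_state())
for n in cs: 
    M=np.array(cs[n]['world_to_cam']);print(n,-M[:3,:3].T@M[:3,3],-M[2,:3],cs[n]['fx'])
E
```

```text
pics
{'clock': 0.15, 'joint_pos': array([-1.32760871e+00,  3.13846160e-01,  4.52793271e-02,  1.30361284e+00,
        3.92187861e-05,  1.43119107e+00]), 'qvel': array([-0.00064751, -0.00209983,  0.00461284, -0.0005242 ,  0.0018563 ,
        0.0013412 ]), 'tau': array([ 1.97910245e-03, -4.81067097e+01,  2.98814017e+01,  1.39248330e-02,
       -1.13321039e-04,  8.16628898e-06]), 'tcp_pos': array([ 0.2146798 , -0.53302486,  0.23061944]), 'orientation': array([-6.91758815e-04,  9.81739316e-01,  1.90229957e-01, -1.62233558e-05]), 'wrist_force': array([ 0.54934674, -0.52537561, -1.57770733]), 'ft_torque': array([-0.05520733,  0.01256389, -0.0265021 ]), 'grip_force': 0.0, 'finger_gap': 0.08550614928553915}
side [-0.24130216  1.52444671  0.74100219] [ 0.43937063 -0.81913467 -0.36874361] 413.1332409788408
top [0.35817558 0.10537995 1.62587541] [ 1.19758396e-01 -7.98657684e-04 -9.92802744e-01] 402.0524112266289
wrist [ 0.28617944 -0.50427526  0.37297669] [-0.28011574 -0.11068616 -0.95356371] 302.13682429453615
```

View pics/a.png

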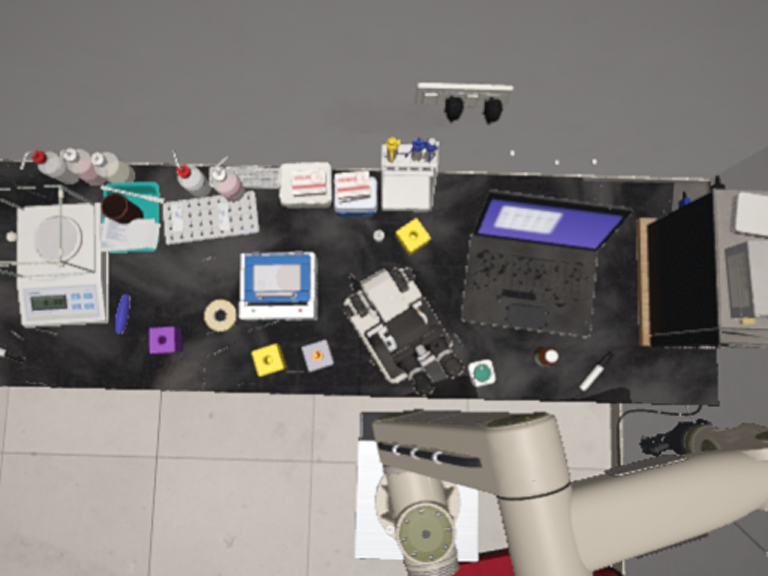

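View pics/b.png

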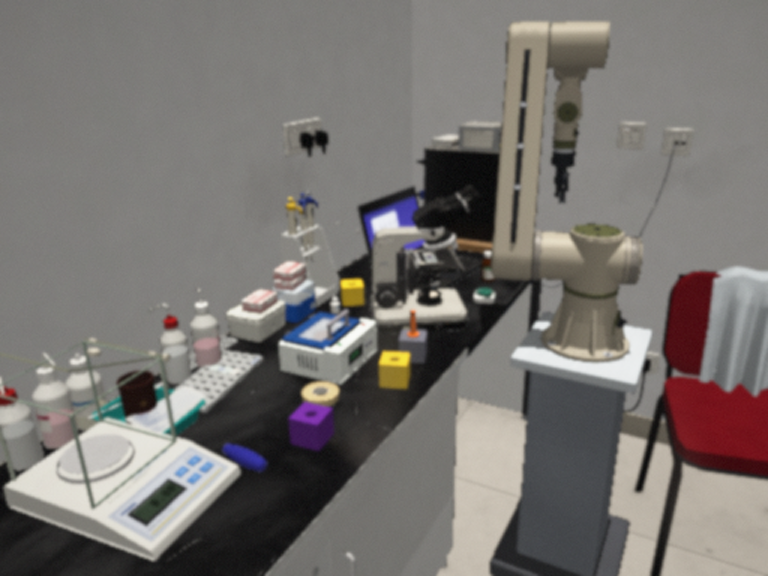

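The top view (768x576) shows four stand-shaped blocks: grey with an orange centre at (317,355), yellow at (268,360) and (413,235), and purple at (163,340). The grey one with the orange pick fits the description. The incubator is at (278,285), with the green dot at about (253,311) and the red dot at about (300,311). I'll measure these and confirm in a crop.

```bash
python3 - <<'E'
from h import *
import pickle
cs=pickle.load(open('c0.pkl','rb'))
t=cs['top'];s=cs['side'];im=t['image']
c=cv2.resize(im[155:260,150:300],(750,525),interpolation=cv2.INTER_CUBIC);cv2.imwrite('pics/c.png',c)
h=cv2.cvtColor(im,cv2.COLOR_BGR2HSV)
def blobs(img,lo,hi,roi,mn=3):
    x0,y0,x1,y1=roi
    m=cv2.inRange(cv2.cvtColor(img,cv2.COLOR_BGR2HSV),lo,hi);k=np.zeros_like(m);k[y0:y1,x0:x1]=m[y0:y1,x0:x1]
    n,l,st,ce=cv2.connectedComponentsWithStats(k)
    return [(st[i].tolist(),ce[i]) for i in range(1,n) if st[i,4]>=mn]
for nm,lo,hi,roi,z in [('orange',(5,120,120),(18,255,255),(195,220,225,250),.127),('green',(40,60,60),(90,255,255),(155,195,215,220),.085),('red',(0,100,80),(8,255,255),(155,195,215,220),.085),('red2',(170,100,80),(180,255,255),(155,195,215,220),.085),('blue',(98,120,60),(125,255,255),(155,160,215,215),.085)]:
    for st,ce in blobs(im,lo,hi,roi): print(nm,st,ce,onz(t,ce,z))
# white/any bright box of incubator
g=cv2.inRange(h,(0,0,90),(180,60,255))|cv2.inRange(h,(98,100,60),(125,255,255))
def rect(m,roi,z):
    x0,y0,x1,y1=roi;k=np.zeros_like(m);k[y0:y1,x0:x1]=m[y0:y1,x0:x1]
    cn=max(cv2.findContours(k,cv2.RETR_EXTERNAL,cv2.CHAIN_APPROX_NONE)[0],key=cv2.contourArea)
    b=cv2.boxPoints(cv2.minAreaRect(cn));P=onz(t,b,z);print(b.round(1).tolist(),P.round(4).tolist(),P.mean(0),np.linalg.norm(np.diff(P,axis=0),axis=1),np.degrees(np.arctan2(*(P[1]-P[0])[1::-1])))
rect(g,(155,162,216,217),.085)
rect(cv2.inRange(h,(0,0,70),(180,80,255)),(198,224,225,250),.06)
for st,ce in blobs(s['image'],(3,120,100),(18,255,255),(260,195,290,230)): print('side orange',st,ce)
E
```

```text
orange [209, 234, 6, 6, 30] [211.36666667 236.63333333] [[0.37116475 0.26176219 0.127     ]]
blue [163, 170, 43, 32, 560] [184.98035714 183.90535714] [[0.57135628 0.3764458  0.085     ]]
[[159.0, 167.0], [211.0, 167.0], [211.0, 214.0], [159.0, 214.0]] [[0.6348, 0.4807, 0.085], [0.6406, 0.2785, 0.085], [0.4577, 0.2711, 0.085], [0.4521, 0.4704, 0.085]] [0.54630916 0.37517066 0.085     ] [0.20224137 0.18298194 0.19940688] -88.37825057187378
[[199.60000610351562, 230.8000030517578], [217.3000030517578, 224.89999389648438], [223.10000610351562, 242.3000030517578], [205.39999389648438, 248.1999969482422]] [[0.3929, 0.3153, 0.06], [0.4177, 0.2476, 0.06], [0.3513, 0.2225, 0.06], [0.3267, 0.29, 0.06]] [0.37215627 0.26883336 0.06      ] [0.07209435 0.07098699 0.07173506] -69.92502674650363
side orange [272, 207, 7, 18, 71] [275.04225352 217.33802817]
```

View pics/c.png

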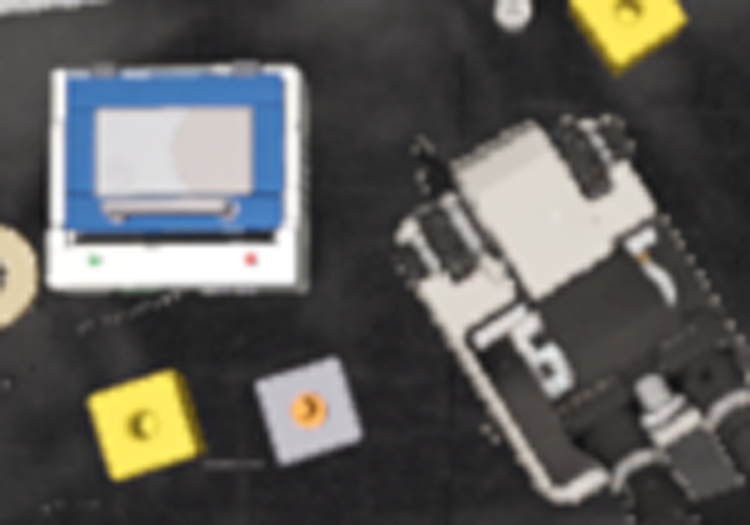

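The crop confirms the grey block with the orange grip at crop (308,409). The green dot is at crop (95,259), the red at (251,259), and the groove is the dark line at row 238.

```bash
cat >> h.py <<'E'
def tri(cams,uvs):
    A=np.zeros((3,3));b=np.zeros(3)
    for c,uv in zip(cams,uvs):
        o,d=ray(c,uv);d=d[0]/np.linalg.norm(d[0]);Q=np.eye(3)-np.outer(d,d);A+=Q;b+=Q@o
    P=np.linalg.solve(A,b);return P,[np.round(proj(c,P)[0]-uv,1) for c,uv in zip(cams,uvs)]
def blobs(img,lo,hi,roi=(0,0,512,384),mn=3):
    x0,y0,x1,y1=roi
    m=cv2.inRange(cv2.cvtColor(img,cv2.COLOR_BGR2HSV),lo,hi);k=np.zeros_like(m);k[y0:y1,x0:x1]=m[y0:y1,x0:x1]
    n,l,st,ce=cv2.connectedComponentsWithStats(k)
    return [(st[i].tolist(),ce[i]) for i in range(1,n) if st[i,4]>=mn]
E
python3 - <<'E'
from h import *
import pickle
cs=pickle.load(open('c0.pkl','rb'));t=cs['top'];s=cs['side']
f=lambda x,y:((x+.5)/5-.5+150,(y+.5)/5-.5+155)
D=onz(t,[f(95,259),f(251,259)],.085);print('dots',D,np.linalg.norm(D[0]-D[1]))
print('groove',onz(t,[f(70,238),f(274,238)],.085))
print('pick top', tri([t,s],[f(308,408),(275.3,207.5)]))
# microscope top, side px (467,193)/1.5, top view eyepiece candidates
print('scope z if x.42 y.1:', [ (P:=ray(s,(311,128)))[0]+P[1][0]*k for k in (1.4,1.5,1.6,1.7)])
w=cs['wrist'];M=np.array(w['world_to_cam']);print(M.round(3));print(get_state()['tcp_pos'])
E
```

```text
dots [[0.48234548 0.43513292 0.085     ]
 [0.48573669 0.3152703  0.085     ]] 0.11991057478392012
groove [[0.49799663 0.45523547 0.085     ]
 [0.50243721 0.29829415 0.085     ]]
pick top (array([0.37194462, 0.26285303, 0.11923996]), [array([0.1, 0.2]), array([-0.3, -0. ])])
scope z if x.42 y.1: [array([0.25441138, 0.22512024, 0.42133652]), array([0.28981949, 0.13231121, 0.39850326]), array([0.32522761, 0.03950217, 0.37567   ]), array([ 0.36063572, -0.05330686,  0.35283674])]
[[ 0.373 -0.928 -0.002 -0.574]
 [ 0.884  0.357 -0.301  0.039]
 [ 0.28   0.111  0.954 -0.38 ]
 [ 0.     0.     0.     1.   ]]
[ 0.2146798  -0.53302486  0.23061944]
```

Call:
send_rows:
  increments:
    - {"dz": 2,"roll": 1,"claw": 1}
    - {"dz": 4,"dx": 0.5,"dy": 0.5,"roll": 2,"claw": 1}
    - {"dz": 6,"dx": 1,"dy": 1.5,"roll": 3,"claw": 1}
    - {"dz": 7.8,"dx": 2,"dy": 3,"roll": 4,"claw": 1}
    - {"dz": 9.4,"dx": 3.5,"dy": 4.5,"roll": 5,"claw": 1}

```text
schema error: expected keys dx, dy, dz, roll, claw
```

Call:
send_rows:
  increments:
    - {"dx": 0,"dy": 0,"dz": 2,"roll": 1,"claw": 1}
    - {"dz": 4,"dx": 0.5,"dy": 0.5,"roll": 2,"claw": 1}
    - {"dz": 6,"dx": 1,"dy": 1.5,"roll": 3,"claw": 1}
    - {"dz": 7.8,"dx": 2,"dy": 3,"roll": 4,"claw": 1}
    - {"dz": 9.4,"dx": 3.5,"dy": 4.5,"roll": 5,"claw": 1}

```text
clock: 0.78
tcp_pos: [0.2995, -0.4229, 0.465]
orientation: [0.001, 0.857, 0.516, -0.0]
wrist_force: [0.9, -1.1, -0.2]
finger_gap: 0.0856
grip_force: 0.0
```

Call:
send_rows:
  increments:
    - {"dx": 1.2,"dy": 2.0,"dz": 0,"roll": 1,"claw": 1}
    - {"dx": 2.5,"dy": 4.0,"dz": 0,"roll": 2,"claw": 1}
    - {"dx": 3.8,"dy": 6.0,"dz": 0,"roll": 3,"claw": 1}
    - {"dx": 5,"dy": 8,"dz": 0,"roll": 3.7,"claw": 1}
    - {"dx": 6,"dy": 10,"dz": 0,"roll": 3.7,"claw": 1}

```text
clock: 1.4
tcp_pos: [0.4502, -0.172, 0.4629]
orientation: [-0.0, 0.697, 0.717, 0.0]
wrist_force: [1.6, -0.4, 0.3]
finger_gap: 0.0854
grip_force: 0.0
```

Call:
send_rows:
  increments:
    - {"dx": 0,"dy": 2.2,"dz": 0,"roll": 0,"claw": 1}
    - {"dx": 0,"dy": 4.4,"dz": 0,"roll": 0,"claw": 1}
    - {"dx": 0,"dy": 6.6,"dz": 0,"roll": 0,"claw": 1}
    - {"dx": 0,"dy": 8.8,"dz": 0,"roll": 0,"claw": 1}
    - {"dx": 0,"dy": 11,"dz": 0,"roll": 0,"claw": 1}

```text
clock: 2.02
tcp_pos: [0.449, 0.1029, 0.4631]
orientation: [0.0, 0.698, 0.716, 0.0]
wrist_force: [0.6, 0.2, 0.8]
finger_gap: 0.0855
grip_force: 0.0
```

Call:
send_rows:
  increments:
    - {"dx": -0.6,"dy": 1.5,"dz": -1,"roll": 0,"claw": 1}
    - {"dx": -1.5,"dy": 3,"dz": -2.5,"roll": 0,"claw": 1}
    - {"dx": -2.3,"dy": 4.3,"dz": -4.2,"roll": 0,"claw": 1}
    - {"dx": -3.2,"dy": 5.3,"dz": -5.8,"roll": 0,"claw": 1}
    - {"dx": -3.2,"dy": 5.9,"dz": -7.4,"roll": 0,"claw": 1}

```text
clock: 2.65
tcp_pos: [0.3675, 0.2497, 0.2771]
orientation: [-0.0, 0.697, 0.717, 0.0]
wrist_force: [1.2, -0.3, 0.0]
finger_gap: 0.0855
grip_force: 0.0
```

```bash
python3 - <<'E'
from h import *
import pickle
w=read_camera('wrist');pickle.dump(w,open('w1.pkl','wb'))
cv2.imwrite('pics/d.png',cv2.resize(w['image'],(768,576),interpolation=cv2.INTER_CUBIC))
s=get_state();print(s['tcp_pos'],s['orientation'],s['joint_pos'],proj(w,[[.372,.262,.12],[.4823,.4351,.085],[.4857,.3153,.085]]))
for st,ce in blobs(w['image'],(3,120,100),(18,255,255),mn=30): print(st,ce,onz(w,ce,.127))
E
```

```text
[0.36598132 0.24966435 0.27186363] [-0.00186255  0.69669613  0.71735628 -0.0033167 ] [ 4.16423641e-01  5.31572567e-02 -1.74887917e-01  1.35029662e+00
  9.71852838e-04  1.95799719e+00] [[255.48740265 164.9902276 ]
 [372.23903402 -10.12384735]
 [361.54308199 113.17738722]]
[242, 137, 23, 28, 477] [252.9245283  149.66457023] [[0.36885087 0.27863096 0.127     ]]
```

View pics/d.png

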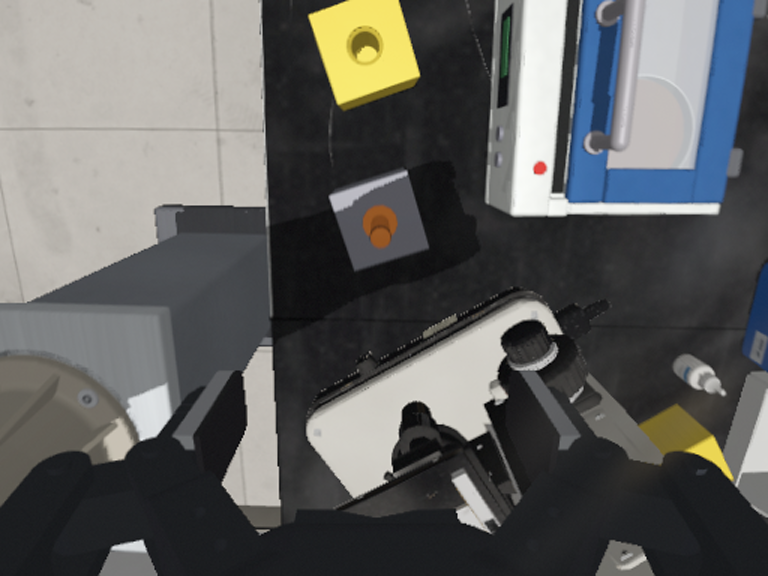

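Wrist picture (768x576): the pick's grip end is at (380,240), its collar at about (380,222), and the red dot at (540,168). The microscope lies to the right of the pick, and the gripper is clear of it.

```bash
python3 - <<'E'
from h import *
import pickle
w=pickle.load(open('w1.pkl','rb'));cs=pickle.load(open('c0.pkl','rb'))
f=lambda x,y:((x+.5)/1.5-.5,(y+.5)/1.5-.5)
g=lambda x,y:((x+.5)/5-.5+150,(y+.5)/5-.5+155)
print('grip end',onz(w,f(380,240),.127),'collar',onz(w,f(380,223),.065))
b=blobs(w['image'],(0,150,120),(3,255,255),(340,100,380,125));print(b)
for st,ce in b: print('red',onz(w,ce,.085))
m=cv2.inRange(cv2.cvtColor(w['image'],cv2.COLOR_BGR2GRAY),60,255);k=np.zeros_like(m);k[108:184,215:288]=m[108:184,215:288]
print('stand corners',onz(w,[f(329,198),f(406,168),f(428,247),f(354,271)],.06).round(4).tolist(),onz(w,[f(329,198),f(406,168),f(428,247),f(354,271)],.06).mean(0))
print('rim front line',onz(w,[f(549,193),f(563,20)],.085), 'groove',onz(w,[f(568,190),f(581,0)],.085))
print('top collar',onz(cs['top'],g(309,409),.06))
E
```

```text
grip end [[0.36940002 0.26860431 0.127     ]] collar [[0.36977582 0.26985565 0.065     ]]
[([356, 108, 8, 8, 50], array([359.48, 111.72]))]
red [[0.48324129 0.31674203 0.085     ]]
stand corners [[0.3292, 0.2876, 0.06], [0.3885, 0.3122, 0.06], [0.4092, 0.2507, 0.06], [0.3497, 0.2289, 0.06]] [0.3691818 0.2698687 0.06     ]
rim front line [[0.49260354 0.29914127 0.085     ]
 [0.48775755 0.4140738  0.085     ]] groove [[0.50645294 0.30185394 0.085     ]
 [0.49848093 0.42700955 0.085     ]]
top collar [[0.37264672 0.26865994 0.06      ]]
```

Call:
send_rows:
  increments:
    - {"dx": 0,"dy": 0.7,"dz": -1.5,"roll": 0,"claw": 1}
    - {"dx": 0,"dy": 0.7,"dz": -3,"roll": 0,"claw": 1}
    - {"dx": 0,"dy": 0.7,"dz": -4.5,"roll": 0,"claw": 1}
    - {"dx": 0,"dy": 0.7,"dz": -5,"roll": 0,"claw": 1}
    - {"dx": 0,"dy": 0.7,"dz": -5,"roll": 0,"claw": 1}

```text
clock: 3.32
tcp_pos: [0.3695, 0.2659, 0.1535]
orientation: [-0.0, 0.698, 0.716, -0.0]
wrist_force: [0.0, 0.4, -0.1]
finger_gap: 0.0851
grip_force: 0.0
```

```bash
python3 - <<'E'
from h import *
s=read_camera('side');t=read_camera('top')
st=get_state();print(st['tcp_pos'],st['orientation'],st['qvel'].round(3))
a=cv2.resize(s['image'][150:280,210:340],(400,400),interpolation=cv2.INTER_CUBIC)
w=read_camera('wrist');b=cv2.resize(w['image'],(533,400),interpolation=cv2.INTER_CUBIC)[:,60:460]
cv2.imwrite('pics/e.png',np.hstack([a,b]))
E
```

```text
[0.37048482 0.26649418 0.15475547] [4.12761866e-04 6.97698014e-01 7.16391161e-01 1.00770725e-03] [ 0.002 -0.008  0.006 -0.005  0.002  0.001]
```

View pics/e.png

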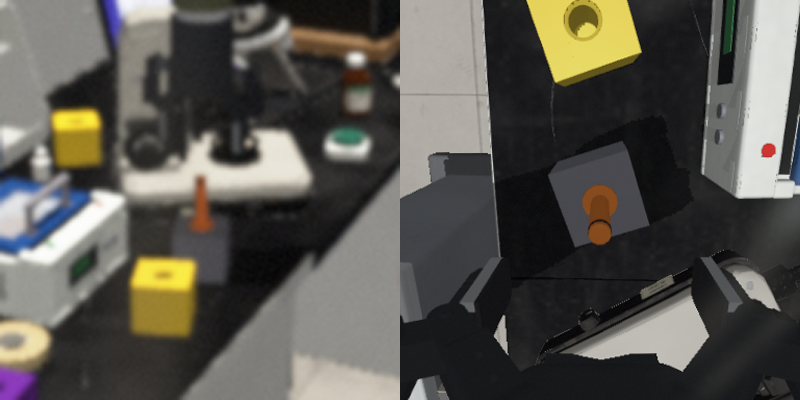

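Wrist view: the pick's top at (600,232) is centred between the fingers (inner edges at about 495 and 710). The side view shows it upright and free, so I'll descend and grip.

Call:
send_rows:
  increments:
    - {"dx": 0,"dy": 0.1,"dz": -1,"roll": 0,"claw": 1}
    - {"dx": 0,"dy": 0.1,"dz": -2,"roll": 0,"claw": 1}
    - {"dx": 0,"dy": 0.1,"dz": -2.8,"roll": 0,"claw": 1}
    - {"dx": 0,"dy": 0.1,"dz": -2.8,"roll": 0,"claw": 1}
    - {"dx": 0,"dy": 0.1,"dz": -2.8,"roll": 0,"claw": 0.2}

```text
clock: 4.1
tcp_pos: [0.3705, 0.2692, 0.0846]
orientation: [0.0, 0.698, 0.716, 0.001]
wrist_force: [-0.6, -0.6, 0.7]
finger_gap: 0.0701
grip_force: 0.0
```

Call:
send_rows:
  increments:
    - {"dx": 0,"dy": 0,"dz": 0,"roll": 0,"claw": -0.4}
    - {"dx": 0,"dy": 0,"dz": 0,"roll": 0,"claw": -0.7}
    - {"dx": 0,"dy": 0,"dz": 0,"roll": 0,"claw": -1}
    - {"dx": 0,"dy": 0,"dz": 0,"roll": 0,"claw": -1}
    - {"dx": 0,"dy": 0,"dz": 0,"roll": 0,"claw": -1}
  grip_force: 60

```text
clock: 4.72
tcp_pos: [0.3697, 0.2688, 0.0837]
orientation: [0.0, 0.698, 0.716, 0.0]
wrist_force: [-1.1, -0.2, 5.7]
finger_gap: 0.0123
grip_force: 58.4
```

Call:
send_rows:
  increments:
    - {"dx": 0,"dy": 0,"dz": 0,"roll": 0,"claw": -1}
    - {"dx": 0,"dy": 0,"dz": 0,"roll": 0,"claw": -1}
    - {"dx": 0,"dy": 0,"dz": 0,"roll": 0,"claw": -1}
    - {"dx": 0,"dy": 0,"dz": 0,"roll": 0,"claw": -1}
    - {"dx": 0,"dy": 0,"dz": 0,"roll": 0,"claw": -1}
  grip_force: 60

```text
clock: 5.35
tcp_pos: [0.3697, 0.2688, 0.0838]
orientation: [0.0, 0.698, 0.717, 0.0]
wrist_force: [-0.4, -0.3, 5.3]
finger_gap: 0.0123
grip_force: 58.4
```

Call:
send_rows:
  increments:
    - {"dx": 0,"dy": 0,"dz": 0.8,"roll": 0,"claw": -1}
    - {"dx": 0,"dy": 0,"dz": 1.8,"roll": 0,"claw": -1}
    - {"dx": 0,"dy": 0,"dz": 2.8,"roll": 0,"claw": -1}
    - {"dx": 0,"dy": 0,"dz": 3.8,"roll": 0,"claw": -1}
    - {"dx": 0,"dy": 0,"dz": 4.6,"roll": 0,"claw": -1}

```text
clock: 5.98
tcp_pos: [0.3694, 0.2687, 0.1989]
orientation: [0.0, 0.698, 0.717, 0.0]
wrist_force: [0.8, -0.1, -0.6]
finger_gap: 0.0127
grip_force: 58.4
```

Call:
send_rows:
  increments:
    - {"dx": 0.6,"dy": 1,"dz": 0,"roll": 0,"claw": -1}
    - {"dx": 1.5,"dy": 2.3,"dz": 0,"roll": 0,"claw": -1}
    - {"dx": 2.4,"dy": 3.6,"dz": 0,"roll": 0,"claw": -1}
    - {"dx": 3.3,"dy": 4.8,"dz": 0,"roll": 0,"claw": -1}
    - {"dx": 3.8,"dy": 5.4,"dz": 0,"roll": 0,"claw": -1}

```text
clock: 6.6
tcp_pos: [0.4651, 0.405, 0.1971]
orientation: [-0.0, 0.697, 0.717, -0.0]
wrist_force: [-0.3, -0.1, -0.6]
finger_gap: 0.0126
grip_force: 58.5
```

Call:
send_rows:
  increments:
    - {"dx": 0,"dy": 0,"dz": 0,"roll": 0,"claw": -1}
    - {"dx": 0,"dy": 0,"dz": 0,"roll": 0,"claw": -1}
    - {"dx": 0,"dy": 0,"dz": 0,"roll": 0,"claw": -1}
    - {"dx": 0,"dy": 0,"dz": 0,"roll": 0,"claw": -1}
    - {"dx": 0,"dy": 0,"dz": 0,"roll": 0,"claw": -1}

```text
clock: 7.22
tcp_pos: [0.4643, 0.4034, 0.1986]
orientation: [0.0, 0.698, 0.716, 0.0]
wrist_force: [-1.3, -1.2, -0.9]
finger_gap: 0.0121
grip_force: 58.5
```

```bash
python3 - <<'E'
from h import *
import pickle
cs={n:read_camera(n) for n in('side','top','wrist')};pickle.dump(cs,open('c2.pkl','wb'))
st=get_state();print(st['tcp_pos'],st['orientation'],st['wrist_force'],st['finger_gap'])
w=cs['wrist'];cv2.imwrite('pics/f.png',cv2.resize(w['image'],(768,576),interpolation=cv2.INTER_CUBIC))
for n in('side','wrist'): print(n,proj(cs[n],[st['tcp_pos']-[0,0,.0688]]))
for nm,lo,hi in [('g',(40,90,60),(85,255,255)),('r',(0,150,100),(4,255,255))]:
    for s,ce in blobs(w['image'],lo,hi,mn=15): print(nm,s,ce,onz(w,ce,.085))
E
```

```text
[0.46440548 0.40359614 0.19841138] [7.38614178e-05 6.97632026e-01 7.16456231e-01 1.42515023e-04] [ 0.17130267  0.37773782 -0.44842997] 0.012448506882754203
side [[233.90326534 214.72616216]]
wrist [[250.61025793 206.20771713]]
g [264, 148, 11, 11, 93] [268.93548387 152.92473118] [[0.47914824 0.43610758 0.085     ]]
g [246, 184, 1, 17, 17] [246. 192.] [[0.46034659 0.40065647 0.085     ]]
```

View pics/f.png

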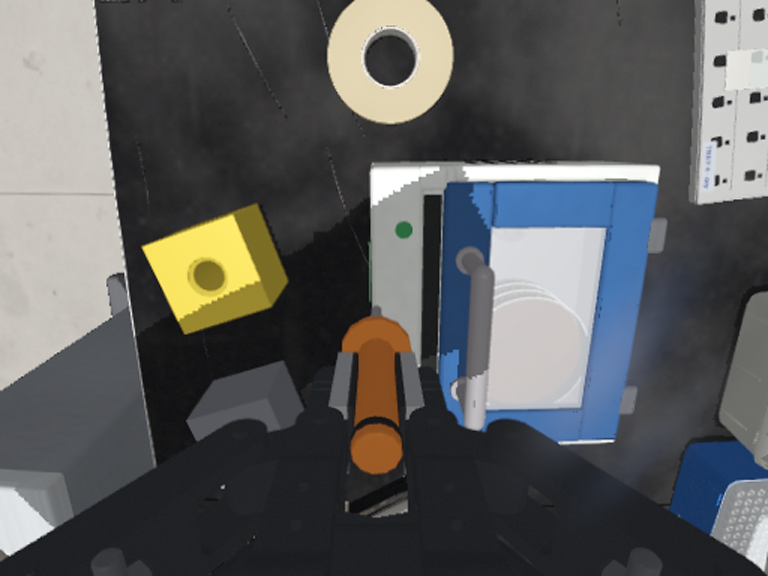

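Wrist view: the pick is held straight, tip at (376,310), which matches the prediction. The green dot is at (404,230), and the groove is the black strip at columns 424–442. I'll measure the groove edges.

```bash
python3 - <<'E'
from h import *
import pickle
w=pickle.load(open('c2.pkl','rb'))['wrist'];g=cv2.cvtColor(w['image'],cv2.COLOR_BGR2GRAY)
for r in (140,150,160,175,190,205,220,235):
    row=g[r,272:310].astype(int); d=np.where(row<45)[0]+272
    print(r,d.min(),d.max(),onz(w,[(d.min()-.5,r),(d.max()+.5,r)],.085).round(4)[:,:2].tolist(), onz(w,[(d.max()+.5,r)],.077).round(4)[:,:2].tolist())
E
```

```text
140 283 293 [[0.4901, 0.4474], [0.4994, 0.4477]] [[0.5006, 0.4467]]
150 283 293 [[0.4906, 0.4389], [0.5, 0.4392]] [[0.5011, 0.4379]]
160 282 293 [[0.4902, 0.4303], [0.5005, 0.4306]] [[0.5017, 0.429]]
175 282 292 [[0.491, 0.417], [0.5006, 0.4173]] [[0.5018, 0.4153]]
190 282 292 [[0.4917, 0.4034], [0.5015, 0.4036]] [[0.5027, 0.4012]]
205 282 291 [[0.4926, 0.3893], [0.5016, 0.3895]] [[0.5028, 0.3867]]
220 282 291 [[0.4934, 0.3747], [0.5026, 0.3749]] [[0.5038, 0.3716]]
235 281 290 [[0.4933, 0.3596], [0.5027, 0.3599]] [[0.5039, 0.3561]]
```

Call:
send_rows:
  increments:
    - {"dx": 0.4,"dy": 0.5,"dz": 0,"roll": 0,"claw": -1}
    - {"dx": 0.8,"dy": 1.0,"dz": -0.3,"roll": 0,"claw": -1}
    - {"dx": 1.25,"dy": 1.42,"dz": -0.7,"roll": 0,"claw": -1}
    - {"dx": 1.25,"dy": 1.42,"dz": -1.2,"roll": 0,"claw": -1}
    - {"dx": 1.25,"dy": 1.42,"dz": -1.2,"roll": 0,"claw": -1}

```text
clock: 8.0
tcp_pos: [0.4945, 0.4383, 0.1658]
orientation: [-0.0, 0.698, 0.717, -0.002]
wrist_force: [-0.8, -0.1, -0.6]
finger_gap: 0.0124
grip_force: 58.6
```

Call:
send_rows:
  increments:
    - {"dx": 0,"dy": 0,"dz": 0,"roll": 0,"claw": -1}
    - {"dx": 0,"dy": 0,"dz": 0,"roll": 0,"claw": -1}
    - {"dx": 0,"dy": 0,"dz": 0,"roll": 0,"claw": -1}
    - {"dx": 0,"dy": 0,"dz": 0,"roll": 0,"claw": -1}
    - {"dx": 0,"dy": 0,"dz": 0,"roll": 0,"claw": -1}

```text
clock: 8.62
tcp_pos: [0.4957, 0.4392, 0.1684]
orientation: [0.0, 0.698, 0.716, 0.0]
wrist_force: [0.2, 0.6, -1.2]
finger_gap: 0.0125
grip_force: 58.6
```

```bash
python3 - <<'E'
from h import *
import pickle
w=read_camera('wrist');st=get_state();print(st['tcp_pos'],st['wrist_force'])
for nm,lo,hi in [('g',(40,90,60),(85,255,255))]:
    for s,ce in blobs(w['image'],lo,hi,mn=15): print(nm,s,ce,onz(w,ce,.085))
print(proj(w,[st['tcp_pos']-[0,0,.0688]]))
cv2.imwrite('pics/g.png',cv2.resize(w['image'][60:300,150:400],(750,720),interpolation=cv2.INTER_CUBIC)[:600])
E
```

```text
[0.4956642  0.43918708 0.16834597] [ 0.01678371 -0.36009072 -1.19846025]
g [224, 198, 12, 11, 106] [229.5        203.09433962] [[0.47904595 0.43610182 0.085     ]]
[[250.53879802 206.25333544]]
```

View pics/g.png

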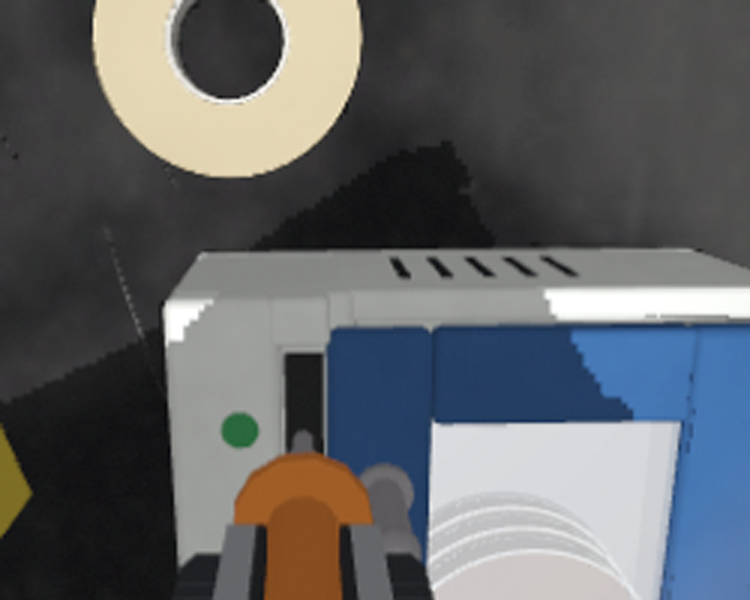

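The tip at crop (303,435) sits centred over the groove (285–325), beside the green dot (240,430). Lowering now.

Call:
send_rows:
  increments:
    - {"dx": 0,"dy": 0,"dz": -0.2,"roll": 0,"claw": -1}
    - {"dx": 0,"dy": 0,"dz": -0.4,"roll": 0,"claw": -1}
    - {"dx": 0,"dy": 0,"dz": -0.6,"roll": 0,"claw": -1}
    - {"dx": 0,"dy": 0,"dz": -0.78,"roll": 0,"claw": -1}
    - {"dx": 0,"dy": 0,"dz": -0.78,"roll": 0,"claw": -1}

```text
clock: 9.3
tcp_pos: [0.4954, 0.439, 0.1481]
orientation: [-0.0, 0.698, 0.716, -0.001]
wrist_force: [0.3, -0.6, -0.5]
finger_gap: 0.0127
grip_force: 58.6
```

Call:
send_rows:
  increments:
    - {"dx": 0,"dy": 0,"dz": 0,"roll": 0,"claw": -1}
    - {"dx": 0,"dy": 0,"dz": 0,"roll": 0,"claw": -1}
    - {"dx": 0,"dy": 0,"dz": 0,"roll": 0,"claw": -1}
    - {"dx": 0,"dy": 0,"dz": 0,"roll": 0,"claw": -1}
    - {"dx": 0,"dy": 0,"dz": 0,"roll": 0,"claw": -1}

```text
clock: 9.93
tcp_pos: [0.4957, 0.4392, 0.1488]
orientation: [0.0, 0.698, 0.717, 0.0]
wrist_force: [0.9, 0.3, -1.0]
finger_gap: 0.0122
grip_force: 58.6
```

Call:
send_rows:
  increments:
    - {"dx": 0.006,"dy": -0.2,"dz": 0,"roll": 0,"claw": -1}
    - {"dx": 0.013,"dy": -0.4,"dz": 0,"roll": 0,"claw": -1}
    - {"dx": 0.02,"dy": -0.6,"dz": 0,"roll": 0,"claw": -1}
    - {"dx": 0.026,"dy": -0.8,"dz": 0,"roll": 0,"claw": -1}
    - {"dx": 0.033,"dy": -1.0,"dz": 0,"roll": 0,"claw": -1}

```text
clock: 10.55
tcp_pos: [0.4965, 0.4138, 0.1488]
orientation: [0.0, 0.698, 0.716, 0.0]
wrist_force: [-0.5, 0.8, -1.7]
finger_gap: 0.0124
grip_force: 58.6
```

Call:
send_rows:
  increments:
    - {"dx": 0.006,"dy": -0.2,"dz": 0,"roll": 0,"claw": -1}
    - {"dx": 0.013,"dy": -0.4,"dz": 0,"roll": 0,"claw": -1}
    - {"dx": 0.02,"dy": -0.6,"dz": 0,"roll": 0,"claw": -1}
    - {"dx": 0.026,"dy": -0.8,"dz": 0,"roll": 0,"claw": -1}
    - {"dx": 0.033,"dy": -1.0,"dz": 0,"roll": 0,"claw": -1}

```text
clock: 11.18
tcp_pos: [0.4973, 0.3889, 0.1488]
orientation: [0.0, 0.698, 0.716, 0.0]
wrist_force: [-0.2, 0.3, -1.2]
finger_gap: 0.0126
grip_force: 58.6
```

```bash
python3 - <<'E'
from h import *
w=read_camera('wrist');st=get_state();print(st['tcp_pos'],st['wrist_force'])
print(proj(w,[st['tcp_pos']-[0,0,.0688]]))
g=cv2.cvtColor(w['image'],cv2.COLOR_BGR2GRAY)
for r in range(140,206,10):
    row=g[r,225:275].astype(int); d=np.where(row<45)[0]+225
    if len(d): print(r,d.min(),d.max(),onz(w,[(d.min()-.5,r),(d.max()+.5,r)],.085).round(4)[:,:2].tolist())
for s,ce in blobs(w['image'],(40,90,60),(85,255,255),mn=15): print('g',s,ce,onz(w,ce,.085))
E
```

```text
[0.49735904 0.38831681 0.1487884 ] [-0.16326388 -0.92903844 -1.24001704]
[[250.62581401 206.97811651]]
140 246 257 [[0.4925, 0.4384], [0.5007, 0.4387]]
150 245 257 [[0.492, 0.4316], [0.5009, 0.4318]]
160 245 257 [[0.4922, 0.4246], [0.5012, 0.4249]]
170 245 257 [[0.4923, 0.4175], [0.5014, 0.4178]]
180 245 257 [[0.4925, 0.4103], [0.5016, 0.4106]]
190 245 257 [[0.4926, 0.4029], [0.5019, 0.4032]]
200 246 258 [[0.4935, 0.3954], [0.5028, 0.3957]]
g [220, 137, 13, 14, 142] [225.85211268 143.24647887] [[0.47920481 0.43589133 0.085     ]]
```

Call:
send_rows:
  increments:
    - {"dx": 0.006,"dy": -0.2,"dz": 0,"roll": 0,"claw": -1}
    - {"dx": 0.013,"dy": -0.4,"dz": 0,"roll": 0,"claw": -1}
    - {"dx": 0.02,"dy": -0.6,"dz": 0,"roll": 0,"claw": -1}
    - {"dx": 0.026,"dy": -0.8,"dz": 0,"roll": 0,"claw": -1}
    - {"dx": 0.033,"dy": -1.0,"dz": 0,"roll": 0,"claw": -1}

```text
clock: 11.85
tcp_pos: [0.4982, 0.3638, 0.1488]
orientation: [0.0, 0.698, 0.716, 0.0]
wrist_force: [0.5, 0.0, -1.0]
finger_gap: 0.0123
grip_force: 58.6
```

Call:
send_rows:
  increments:
    - {"dx": 0.006,"dy": -0.2,"dz": 0,"roll": 0,"claw": -1}
    - {"dx": 0.013,"dy": -0.4,"dz": 0,"roll": 0,"claw": -1}
    - {"dx": 0.02,"dy": -0.6,"dz": 0,"roll": 0,"claw": -1}
    - {"dx": 0.026,"dy": -0.8,"dz": 0,"roll": 0,"claw": -1}
    - {"dx": 0.033,"dy": -1.0,"dz": 0,"roll": 0,"claw": -1}

```text
clock: 12.48
tcp_pos: [0.499, 0.3389, 0.1487]
orientation: [0.0, 0.698, 0.716, 0.0]
wrist_force: [-0.6, 0.0, -0.5]
finger_gap: 0.0125
grip_force: 58.6
```

Call:
send_rows:
  increments:
    - {"dx": 0.006,"dy": -0.2,"dz": 0,"roll": 0,"claw": -1}
    - {"dx": 0.013,"dy": -0.4,"dz": 0,"roll": 0,"claw": -1}
    - {"dx": 0.02,"dy": -0.6,"dz": 0,"roll": 0,"claw": -1}
    - {"dx": 0.026,"dy": -0.8,"dz": 0,"roll": 0,"claw": -1}
    - {"dx": 0.033,"dy": -1.0,"dz": 0,"roll": 0,"claw": -1}

```text
clock: 13.1
tcp_pos: [0.4998, 0.3139, 0.1488]
orientation: [0.0, 0.698, 0.717, 0.0]
wrist_force: [-0.1, -1.0, -0.2]
finger_gap: 0.0126
grip_force: 58.6
```

```bash
python3 - <<'E'
from h import *
w=read_camera('wrist');st=get_state();print(st['tcp_pos'],st['wrist_force'])
for s,ce in blobs(w['image'],(0,150,100),(4,255,255),(150,100,260,300),mn=25): print('r',s,ce,onz(w,ce,.085))
print(proj(w,[st['tcp_pos']-[0,0,.0688]]))
cv2.imwrite('pics/h.png',cv2.resize(w['image'][120:320,150:350],(600,600),interpolation=cv2.INTER_CUBIC))
E
```

```text
[0.49979597 0.31331234 0.14875717] [ 0.0325883  -0.62700388 -0.89539157]
r [223, 200, 13, 12, 123] [228.83739837 205.32520325] [[0.48396329 0.31599266 0.085     ]]
[[250.56940042 206.95814936]]
```

View pics/h.png

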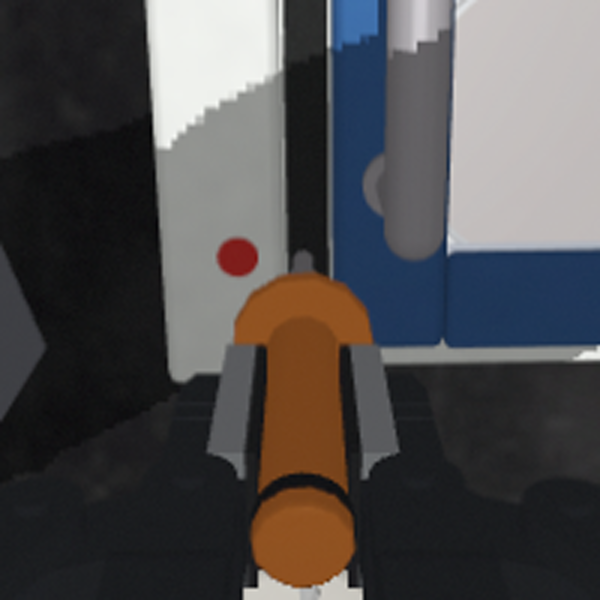

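The tip is still in the groove at crop (303,258), beside the red dot (237,257). Now lifting the pick and taking it back to the stand.

Call:
send_rows:
  increments:
    - {"dx": 0,"dy": 0,"dz": 0.6,"roll": 0,"claw": -1}
    - {"dx": 0,"dy": 0,"dz": 1.3,"roll": 0,"claw": -1}
    - {"dx": 0,"dy": 0,"dz": 2,"roll": 0,"claw": -1}
    - {"dx": -0.8,"dy": -0.2,"dz": 2,"roll": 0,"claw": -1}
    - {"dx": -1.8,"dy": -0.6,"dz": 2,"roll": 0,"claw": -1}

```text
clock: 13.78
tcp_pos: [0.4552, 0.2996, 0.2001]
orientation: [0.0, 0.698, 0.717, 0.001]
wrist_force: [0.1, 0.3, -0.7]
finger_gap: 0.0123
grip_force: 58.6
```

Call:
send_rows:
  increments:
    - {"dx": -1,"dy": -0.4,"dz": 0,"roll": 0,"claw": -1}
    - {"dx": -2,"dy": -0.7,"dz": 0,"roll": 0,"claw": -1}
    - {"dx": -3,"dy": -1.1,"dz": 0,"roll": 0,"claw": -1}
    - {"dx": -3.42,"dy": -1.2,"dz": 0,"roll": 0,"claw": -1}
    - {"dx": -3.42,"dy": -1.2,"dz": 0,"roll": 0,"claw": -1}

```text
clock: 14.4
tcp_pos: [0.3695, 0.2696, 0.1997]
orientation: [0.0, 0.697, 0.717, 0.001]
wrist_force: [0.7, 0.8, -0.8]
finger_gap: 0.0126
grip_force: 58.7
```

Call:
send_rows:
  increments:
    - {"dx": 0,"dy": 0,"dz": -0.4,"roll": 0,"claw": -1}
    - {"dx": 0,"dy": 0,"dz": -0.8,"roll": 0,"claw": -1}
    - {"dx": 0,"dy": 0,"dz": -1.2,"roll": 0,"claw": -1}
    - {"dx": 0,"dy": 0,"dz": -1.6,"roll": 0,"claw": -1}
    - {"dx": 0,"dy": 0,"dz": -1.6,"roll": 0,"claw": -1}

```text
clock: 15.02
tcp_pos: [0.3686, 0.2688, 0.1575]
orientation: [-0.0, 0.698, 0.716, -0.001]
wrist_force: [0.5, -0.9, -1.0]
finger_gap: 0.0125
grip_force: 58.7
```

Call:
send_rows:
  increments:
    - {"dx": 0.02,"dy": 0,"dz": -0.4,"roll": 0,"claw": -1}
    - {"dx": 0.02,"dy": 0,"dz": -0.8,"roll": 0,"claw": -1}
    - {"dx": 0.02,"dy": 0,"dz": -1.2,"roll": 0,"claw": -1}
    - {"dx": 0.02,"dy": 0,"dz": -1.6,"roll": 0,"claw": -1}
    - {"dx": 0.02,"dy": 0,"dz": -2.0,"roll": 0,"claw": -1}

```text
clock: 15.65
tcp_pos: [0.3697, 0.2692, 0.108]
orientation: [0.0, 0.698, 0.716, -0.0]
wrist_force: [0.1, 0.5, -0.7]
finger_gap: 0.0126
grip_force: 58.7
```

Call:
send_rows:
  increments:
    - {"dx": 0,"dy": 0,"dz": -0.3,"roll": 0,"claw": -1}
    - {"dx": 0,"dy": 0,"dz": -0.6,"roll": 0,"claw": -1}
    - {"dx": 0,"dy": 0,"dz": -0.85,"roll": 0,"claw": -1}
    - {"dx": 0,"dy": 0,"dz": -0.95,"roll": 0,"claw": -1}
    - {"dx": 0,"dy": 0,"dz": -1.0,"roll": 0,"claw": -1}

```text
clock: 16.27
tcp_pos: [0.3699, 0.2692, 0.0838]
orientation: [0.0, 0.698, 0.717, 0.0]
wrist_force: [-2.5, -0.4, 7.6]
finger_gap: 0.0129
grip_force: 59.0
```

Contact came at the same height as the original seat, so the pick is in. Releasing and rising.

Call:
send_rows:
  increments:
    - {"dx": 0,"dy": 0,"dz": 0,"roll": 0,"claw": -0.4}
    - {"dx": 0,"dy": 0,"dz": 0,"roll": 0,"claw": 0}
    - {"dx": 0,"dy": 0,"dz": 0,"roll": 0,"claw": 0.4}
    - {"dx": 0,"dy": 0,"dz": 0,"roll": 0,"claw": 0.4}
    - {"dx": 0,"dy": 0,"dz": 0,"roll": 0,"claw": 0.4}

```text
clock: 16.9
tcp_pos: [0.3698, 0.2692, 0.0838]
orientation: [0.0, 0.698, 0.717, 0.0]
wrist_force: [0.3, -0.4, 0.1]
finger_gap: 0.0598
grip_force: 0.0
```

Call:
send_rows:
  increments:
    - {"dx": 0,"dy": 0,"dz": 0.6,"roll": 0,"claw": 0.4}
    - {"dx": 0,"dy": 0,"dz": 1.6,"roll": 0,"claw": 0.4}
    - {"dx": 0,"dy": 0,"dz": 2.8,"roll": 0,"claw": 0.4}
    - {"dx": 0,"dy": 0,"dz": 4.2,"roll": 0,"claw": 0.4}
    - {"dx": 0,"dy": 0,"dz": 5.2,"roll": 0,"claw": 0.4}

```text
clock: 17.52
tcp_pos: [0.3701, 0.2694, 0.2153]
orientation: [0.0, 0.698, 0.717, 0.001]
wrist_force: [-0.2, 0.3, 0.3]
finger_gap: 0.06
grip_force: 0.0
```

```bash
python3 - <<'E'
from h import *
w=read_camera('wrist');st=get_state();print(st['tcp_pos'],st['wrist_force'],st['finger_gap'])
s=read_camera('side')
a=cv2.resize(s['image'][150:280,210:340],(400,400),interpolation=cv2.INTER_CUBIC)
b=cv2.resize(w['image'],(533,400),interpolation=cv2.INTER_CUBIC)[:,60:460]
cv2.imwrite('pics/i.png',np.hstack([a,b]))
for q,ce in blobs(s['image'],(3,120,100),(18,255,255),(260,195,290,230)): print('side orange',q,ce)
E
```

```text
[0.37143913 0.27001794 0.21821885] [ 0.95214424 -0.08870681  2.67687912] 0.0596389284977903
side orange [272, 208, 7, 17, 72] [274.94444444 217.90277778]
```

View pics/i.png

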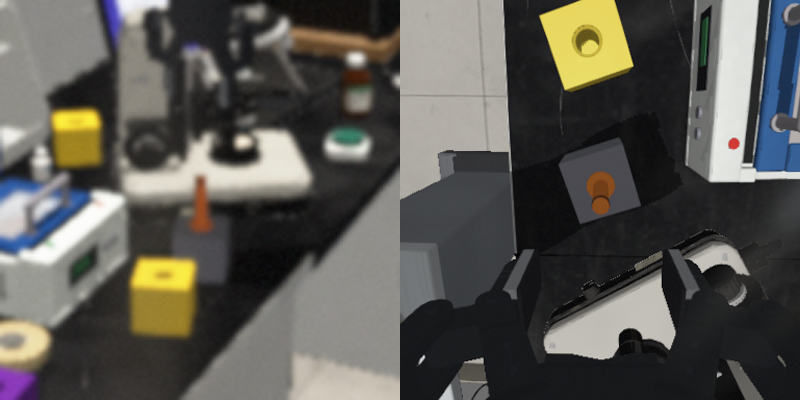

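The pick is upright and seated in its stand (wrist view (600,190), side view (200,205)). Nothing else has moved. Next is the handle.

Call:
send_rows:
  increments:
    - {"dx": 1,"dy": 0.7,"dz": 0,"roll": 0.08,"claw": 0.4}
    - {"dx": 2.6,"dy": 1.9,"dz": 0,"roll": 0.08,"claw": 0.4}
    - {"dx": 4.2,"dy": 3.1,"dz": 0,"roll": 0.08,"claw": 0.4}
    - {"dx": 5.5,"dy": 4,"dz": -0.5,"roll": 0.08,"claw": 0.4}
    - {"dx": 5.98,"dy": 4.34,"dz": -1,"roll": 0.08,"claw": 0.4}

```text
clock: 18.25
tcp_pos: [0.5203, 0.3784, 0.1862]
orientation: [-0.0, 0.694, 0.72, -0.001]
wrist_force: [0.3, 0.5, -0.7]
finger_gap: 0.0597
grip_force: 0.0
```

Call:
send_rows:
  increments:
    - {"dx": 0,"dy": 0,"dz": 0,"roll": 0,"claw": 0.4}
    - {"dx": 0,"dy": 0,"dz": 0,"roll": 0,"claw": 0.4}
    - {"dx": 0,"dy": 0,"dz": 0,"roll": 0,"claw": 0.4}
    - {"dx": 0,"dy": 0,"dz": 0,"roll": 0,"claw": 0.4}
    - {"dx": 0,"dy": 0,"dz": 0,"roll": 0,"claw": 0.4}

```text
clock: 18.88
tcp_pos: [0.5192, 0.3776, 0.1895]
orientation: [0.0, 0.694, 0.72, 0.0]
wrist_force: [0.1, -0.3, -0.1]
finger_gap: 0.0597
grip_force: 0.0
```

```bash
python3 - <<'E'
from h import *
import pickle
st=get_state();print(st['tcp_pos'],st['orientation'],st['joint_pos'])
t=pickle.load(open('c0.pkl','rb'))['top']
f=lambda x,y:((x+.5)/5-.5+150,(y+.5)/5-.5+155)
print(onz(t,[f(112,208),f(228,208)],.121))
w=read_camera('wrist');cv2.imwrite('pics/j.png',cv2.resize(w['image'],(768,576),interpolation=cv2.INTER_CUBIC))
print(proj(w,[[.5195,.3775,.121],[.5182,.4145,.121]])*1.5)
g=cv2.cvtColor(w['image'],cv2.COLOR_BGR2GRAY);print(g[250,200:310:4],g[200,200:310:4])
E
```

```text
[0.51920509 0.37760536 0.18946346] [1.78069736e-04 6.93592106e-01 7.20367769e-01 4.85618268e-04] [ 5.03887235e-01  4.57353168e-01  1.56497419e-01  1.26890745e+00
 -5.27529423e-05  2.03681476e+00]
[[0.51828918 0.41668949 0.121     ]
 [0.52075982 0.32937862 0.121     ]]
[[376.36217976 309.92642733]
 [376.58956923 235.9821347 ]]
[145 145  91 108 144 137  41  24  24  49  52  84  98  98  92  51  77 188
 191 182 182 182 183 181 181 181 181 178] [146 145 145 145 148 116  23  25  23  50  53  87  99  99  93  55  51 194
 194 194 194 194 193 192 192 192 192 192]
```

View pics/j.png

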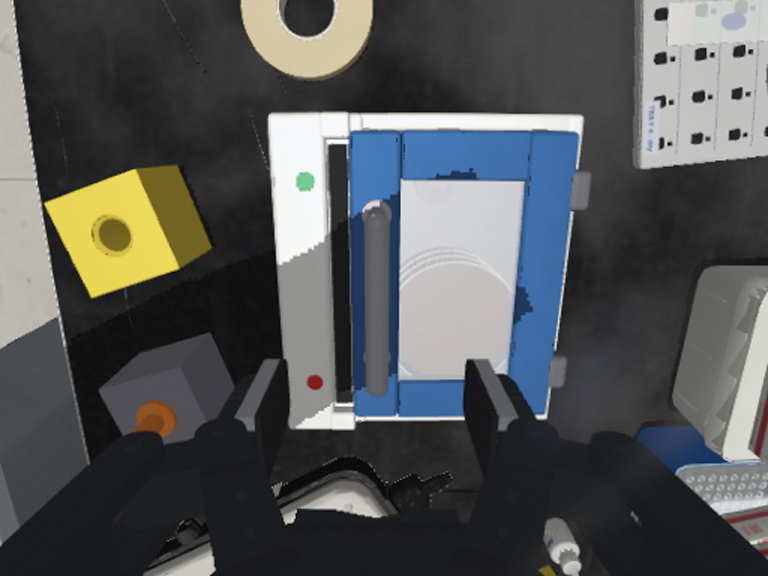

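The bar runs along column 376, rows 205–395, exactly at the predicted place (376,310) and centred between the fingers. Descending and gripping.

Call:
send_rows:
  increments:
    - {"dx": 0,"dy": 0,"dz": -0.8,"roll": 0,"claw": 0.4}
    - {"dx": 0,"dy": 0,"dz": -1.8,"roll": 0,"claw": 0.4}
    - {"dx": 0,"dy": 0,"dz": -2.8,"roll": 0,"claw": 0.4}
    - {"dx": 0,"dy": 0,"dz": -3.45,"roll": 0,"claw": 0.4}
    - {"dx": 0,"dy": 0,"dz": -3.45,"roll": 0,"claw": 0.4}

```text
clock: 19.55
tcp_pos: [0.5184, 0.3772, 0.1012]
orientation: [-0.0, 0.694, 0.72, -0.001]
wrist_force: [-0.0, -0.0, 0.4]
finger_gap: 0.0596
grip_force: 0.0
```

Call:
send_rows:
  increments:
    - {"dx": 0,"dy": 0,"dz": 0,"roll": 0,"claw": 0}
    - {"dx": 0,"dy": 0,"dz": 0,"roll": 0,"claw": -0.4}
    - {"dx": 0,"dy": 0,"dz": 0,"roll": 0,"claw": -0.7}
    - {"dx": 0,"dy": 0,"dz": 0,"roll": 0,"claw": -1}
    - {"dx": 0,"dy": 0,"dz": 0,"roll": 0,"claw": -1}
  grip_force: 45

```text
clock: 20.18
tcp_pos: [0.5195, 0.378, 0.1034]
orientation: [0.0, 0.694, 0.72, 0.001]
wrist_force: [-1.9, -0.6, 6.5]
finger_gap: 0.0103
grip_force: 44.0
```

Call:
send_rows:
  increments:
    - {"dx": 0,"dy": 0,"dz": 0,"roll": 0,"claw": -1}
    - {"dx": 0,"dy": 0,"dz": 0,"roll": 0,"claw": -1}
    - {"dx": 0,"dy": 0,"dz": 0,"roll": 0,"claw": -1}
    - {"dx": 0,"dy": 0,"dz": 0,"roll": 0,"claw": -1}
    - {"dx": 0,"dy": 0,"dz": 0,"roll": 0,"claw": -1}
  grip_force: 45

```text
clock: 20.8
tcp_pos: [0.5195, 0.3779, 0.1034]
orientation: [0.0, 0.694, 0.72, 0.001]
wrist_force: [-1.7, -0.1, 6.0]
finger_gap: 0.01
grip_force: 44.0
```

```bash
python3 - <<'E'
import numpy as np
th=np.radians(2.2)
for k in range(0,46,3):
    c,s=np.cos(np.radians(k)),np.sin(np.radians(k))
    dx=(108-(108*c-41*s))/25;dz=(108*s+41*c-41)/25
    print(k,np.round([dx*np.cos(th),dx*np.sin(th),dz],2))
E
```

```text
0 [0. 0. 0.]
3 [0.09 0.   0.22]
6 [0.19 0.01 0.44]
9 [0.31 0.01 0.66]
12 [0.44 0.02 0.86]
15 [0.57 0.02 1.06]
18 [0.72 0.03 1.25]
21 [0.87 0.03 1.44]
24 [1.04 0.04 1.62]
27 [1.21 0.05 1.78]
30 [1.4  0.05 1.94]
33 [1.59 0.06 2.09]
36 [1.79 0.07 2.23]
39 [1.99 0.08 2.35]
42 [2.21 0.08 2.47]
45 [2.42 0.09 2.57]
```

Call:
send_rows:
  increments:
    - {"dx": 0.09,"dy": 0,"dz": 0.22,"roll": 0,"claw": -1}
    - {"dx": 0.19,"dy": 0.01,"dz": 0.44,"roll": 0,"claw": -1}
    - {"dx": 0.31,"dy": 0.01,"dz": 0.66,"roll": 0,"claw": -1}
    - {"dx": 0.44,"dy": 0.02,"dz": 0.86,"roll": 0,"claw": -1}
    - {"dx": 0.57,"dy": 0.02,"dz": 1.06,"roll": 0,"claw": -1}

```text
clock: 21.42
tcp_pos: [0.5322, 0.3784, 0.129]
orientation: [-0.001, 0.693, 0.721, -0.001]
wrist_force: [-5.1, 4.0, -3.8]
finger_gap: 0.0103
grip_force: 43.7
```

Call:
send_rows:
  increments:
    - {"dx": 0.15,"dy": 0.01,"dz": 0.19,"roll": 0,"claw": -1}
    - {"dx": 0.3,"dy": 0.01,"dz": 0.38,"roll": 0,"claw": -1}
    - {"dx": 0.47,"dy": 0.02,"dz": 0.56,"roll": 0,"claw": -1}
    - {"dx": 0.64,"dy": 0.03,"dz": 0.72,"roll": 0,"claw": -1}
    - {"dx": 0.83,"dy": 0.03,"dz": 0.88,"roll": 0,"claw": -1}

```text
clock: 22.05
tcp_pos: [0.5515, 0.3792, 0.152]
orientation: [-0.002, 0.693, 0.721, -0.002]
wrist_force: [-9.7, 3.2, 4.5]
finger_gap: 0.0099
grip_force: 43.8
```

Call:
send_rows:
  increments:
    - {"dx": 0.19,"dy": 0.01,"dz": 0.15,"roll": 0,"claw": -1}
    - {"dx": 0.39,"dy": 0.02,"dz": 0.29,"roll": 0,"claw": -1}
    - {"dx": 0.59,"dy": 0.03,"dz": 0.41,"roll": 0,"claw": -1}
    - {"dx": 0.81,"dy": 0.03,"dz": 0.53,"roll": 0,"claw": -1}
    - {"dx": 1.02,"dy": 0.04,"dz": 0.63,"roll": 0,"claw": -1}

```text
clock: 22.68
tcp_pos: [0.5781, 0.3803, 0.1699]
orientation: [-0.001, 0.693, 0.721, 0.0]
wrist_force: [-5.5, 0.6, 7.3]
finger_gap: 0.0104
grip_force: 46.2
```

Call:
send_rows:
  increments:
    - {"dx": 0,"dy": 0,"dz": 0,"roll": 0,"claw": -1}
    - {"dx": 0,"dy": 0,"dz": 0,"roll": 0,"claw": -1}
    - {"dx": 0,"dy": 0,"dz": 0,"roll": 0,"claw": -1}
    - {"dx": 0,"dy": 0,"dz": 0,"roll": 0,"claw": -1}
    - {"dx": 0,"dy": 0,"dz": 0,"roll": 0,"claw": -1}

```text
clock: 23.3
tcp_pos: [0.5793, 0.3803, 0.1702]
orientation: [0.0, 0.693, 0.721, 0.001]
wrist_force: [-8.2, 0.9, 10.3]
finger_gap: 0.0102
grip_force: 46.3
```

```bash
python3 - <<'E'
from h import *
import pickle
s=read_camera('side');pickle.dump(s,open('s3.pkl','wb'));w=read_camera('wrist');pickle.dump(w,open('w3.pkl','wb'));t=read_camera('top');pickle.dump(t,open('t3.pkl','wb'))
st=get_state();print(st['tcp_pos'],st['wrist_force'],st['finger_gap'],st['joint_pos'].round(2))
for n in('side orange',):
    for q,ce in blobs(s['image'],(3,120,100),(18,255,255),(255,190,295,235)): print(n,q,ce)
E
```

```text
[0.57927147 0.38032695 0.17023156] [-7.47757277  0.08662832 10.49654681] 0.010489682112103094 [0.47 0.57 0.29 1.29 0.   2.  ]
side orange [272, 208, 7, 17, 72] [274.93055556 217.80555556]
```

```bash
python3 - <<'E'
from h import *
import pickle
s=pickle.load(open('s3.pkl','rb'));t=pickle.load(open('t3.pkl','rb'))
th=np.radians(2.2);ex=np.array([np.cos(th),np.sin(th),0]);ey=np.array([-np.sin(th),np.cos(th),0])
O=np.array([.48155,.37605,0])+.066*ex
def pt(a,r,n,y):
    c,sn=np.cos(np.radians(a)),np.sin(np.radians(a))
    return O+ex*(.08-r*c+n*sn)+ey*y+np.array([0,0,.08+r*sn+n*c])
for nm,c in(('side',s),('top',t)):
    print(nm,'hinge L',proj(c,[pt(0,0,.005,.086)])[0].round(1))
    for a in(40,45,50): print(a,[proj(c,[pt(a,.123,n,y)])[0].round(1).tolist() for n in(.005,-.005) for y in(.086,-.086)])
    hsv=cv2.cvtColor(c['image'],cv2.COLOR_BGR2HSV);m=cv2.inRange(hsv,(98,110,30),(125,255,255))
    p=proj(c,[pt(45,.06,0,0)])[0].astype(int);k=np.zeros_like(m);k[p[1]-45:p[1]+45,p[0]-50:p[0]+50]=m[p[1]-45:p[1]+45,p[0]-50:p[0]+50]
    n,l,stt,ce=cv2.connectedComponentsWithStats(k)
    for i in range(1,n):
        if stt[i,4]<40: continue
        cn=cv2.findContours((l==i).astype('uint8'),0,2)[0][0];print(stt[i].tolist(),cv2.approxPolyDP(cn,2,True)[:,0].tolist())
E
```

```text
side hinge L [187.2 224.5]
40 [[207.3, 208.9], [231.8, 191.9], [209.0, 211.3], [233.3, 194.1]]
45 [[205.3, 206.5], [229.9, 189.8], [207.2, 208.7], [231.6, 191.8]]
50 [[203.1, 204.3], [228.0, 187.8], [205.2, 206.4], [229.8, 189.6]]
[188, 194, 40, 31, 316] [[227, 194], [209, 206], [204, 201], [192, 203], [191, 214], [196, 216], [188, 224], [213, 206], [217, 206]]
top hinge L [162.2 169.8]
40 [[157.0, 190.5], [203.9, 190.1], [157.5, 192.5], [204.2, 192.0]]
45 [[156.5, 188.2], [203.7, 187.7], [157.0, 190.4], [203.9, 189.9]]
50 [[156.1, 185.7], [203.4, 185.2], [156.5, 188.0], [203.7, 187.6]]
[184, 168, 22, 21, 211] [[185, 169], [184, 172], [200, 173], [198, 184], [194, 187], [187, 185], [188, 187], [203, 188], [205, 170]]
```

```bash
python3 - <<'E'
from h import *
import pickle
s=pickle.load(open('s3.pkl','rb'));t=pickle.load(open('t3.pkl','rb'));t0=pickle.load(open('c0.pkl','rb'))['top']
print('top cols 198,202');
for r in range(182,197): print(r,t['image'][r,198],t['image'][r,202],t['image'][r,164])
print('side col along left edge, cols 195..215 row 207 / 210 / 214')
for r in(203,206,209,212): print(r,[tuple(int(v) for v in x) for x in s['image'][r,190:218:2]])
# hinge reference: lid back edge / box corners offset in top at time 0: red, green dots
th=.0384
for P in([.4791,.4361,.085],[.4840,.3160,.085]): print(proj(t0,[P]))
E
```

```text
top cols 198,202
182 [129 103  93] [141  90  50] [182 197 206]
183 [116  82  63] [138  88  49] [183 197 207]
184 [99 62 38] [139  89  50] [183 198 207]
185 [89 56 32] [143  91  51] [183 198 207]
186 [90 56 32] [150  95  53] [183 199 208]
187 [96 60 33] [179 116  64] [184 199 208]
188 [95 60 40] [170 109  62] [184 199 208]
189 [76 70 83] [113  85  87] [184 199 208]
190 [ 58  83 114] [ 61  82 115] [184 199 208]
191 [ 56  87 123] [ 62  90 124] [184 199 208]
192 [ 56  87 122] [ 95 114 136] [184 199 208]
193 [ 53  84 120] [120 133 147] [184 199 208]
194 [ 70  94 125] [155 162 168] [184 199 208]
195 [137 145 157] [173 177 178] [184 199 208]
196 [174 178 182] [167 170 171] [185 200 209]
side col along left edge, cols 195..215 row 207 / 210 / 214
203 [(135, 116, 105), (136, 95, 76), (146, 107, 83), (147, 111, 91), (130, 96, 78), (119, 73, 46), (102, 49, 19), (99, 49, 21), (104, 75, 68), (140, 134, 136), (140, 127, 125), (140, 105, 89), (143, 87, 55), (102, 61, 36)]
206 [(114, 87, 76), (115, 57, 23), (116, 54, 19), (115, 54, 19), (107, 51, 19), (101, 48, 20), (99, 47, 17), (99, 48, 17), (114, 61, 32), (138, 87, 60), (140, 84, 50), (111, 66, 40), (85, 58, 41), (69, 48, 35)]
209 [(111, 77, 67), (115, 53, 21), (115, 54, 17), (116, 55, 21), (106, 49, 18), (101, 49, 18), (101, 48, 20), (100, 51, 25), (102, 57, 30), (98, 61, 38), (87, 65, 52), (99, 86, 75), (166, 168, 164), (166, 171, 170)]
212 [(107, 79, 70), (110, 53, 21), (115, 54, 20), (117, 55, 22), (106, 49, 16), (105, 54, 23), (104, 58, 30), (79, 48, 27), (81, 57, 44), (78, 59, 50), (89, 84, 80), (126, 131, 130), (151, 158, 156), (162, 168, 167)]
[[168.3035709  207.23451224]]
[[199.59030254 206.84495262]]
```

The top view puts the lid's front-face edges at rows 186.6 and 189.1. The prediction for 45° is 187.0 and 189.2, so the lid is at about 45°, and the arm pose agrees. Handing in while holding.

```bash
python3 -c "
from workcell import hand_in;print(hand_in())"
```

```text
the job is handed in; nothing more can be done
None
```

I ran the pick along the groove from the green dot to the red dot at about 4 cm/s and put it back seated in the grey stand. I then handed the job in with the gripper holding the lid at about 45°, after roughly 23 s of the 54 s limit.

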